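# Lock a sample rack into the reader

### The arm

A 7-joint arm with a two-finger parallel gripper is mounted at the origin on the work surface. World frame = base frame: x ahead of the robot, y to its left, z up, the work surface at z = 0. Lengths are in m, angles in rad, forces in N, time in s.
With the tool pointing down it reaches from about 0.425 to 1.025 m from the base axis. Payload 9.4 kg.
Tool frame: the origin (TCP) lies on the centre line of the jaws, within the pads' length; the fingertips stand 11 mm ahead of it and the grasp point (between the pads) lies 8 mm behind it; z points along the fingers, x is the direction in which the jaws open and shut, and the axes are right-handed (so a half turn about z gives the same grasp; the last joint's range is limited). The gripper opens to 85 mm and grips with 20 to 120 N. Pads are 22 mm wide; open, the fingers measure 114 mm over their backs; the gripper's body (76 mm by 85 mm) begins 54 mm behind the grasp point. The pads swing forward as they close: fully open they stand 13 mm farther back than shut.
Start: joints at [1.057, 0.599, -0.003, 1.599, 0.002, 0.943, -0.08], TCP at [0.307, -0.657, 0.242] pointing down, gripper open.
Joint ranges: [-2.57, 2.57], [-0.35, 1.97], [-1.29, 1.29], [0.11, 2.56], [-1.05, 4.19], [0.11, 1.86], [-2.63, 2.63]. Speed limits (rad/s): [2.22, 2.22, 3.01, 3.01, 3.14, 3.14, 3.14].

### API

Orientations are given as a unit quaternion [w, x, y, z].
In Python, from station import ctrl gives the robot as it stands. The module is installed in compiled form; this text tells all that it offers.
- The arm moves only by the tool servo_tool, never from a script. Its argument "moves" is one flat list of numbers, 7 for each row, row after row: the turn, a rotation vector about the tool's x, y, z in rad, then the shift along the tool's x, y, z in cm, then the gripper command: -1 is fully open, 1 is shut, values between are in proportion. In form: [ax, ay, az, tx, ty, tz, jaw, ax, ay, az, tx, ty, tz, jaw, ...]. A call has 1 to 20 rows; each row shifts and turns the pose as measured when the row begins, along the tool's axes as they then stand; what a row does not reach is not made up. A row lasts 1/10 s, in which the tool goes at most 50 mm and 8.59 degrees, less where a joint would pass 70% of its speed; a pose out of reach is approached as far as the arm can. A call is refused whole if a number of a shift passes 5 or a number of a turn 0.15, either way. A call with a gripper value outside its range is refused whole. The fingers move at their own pace and stop on an object; "newtons" is the grip in N (left out, the last holds). Time passes only in rows, so rows that do not move let the fingers close. It gives the time, the measured TCP pose, the force and the opening at its end, in the units of the state.
- ctrl.get_state(): the state, without advancing time (a new reading comes with each control period).
- ctrl.snapshot(name): name is "scene" or "top"; returns (picture, depth): 420x560x3 uint8, red, green, blue; 420x560 float32, m along the optical axis (not along the pixel's ray), 0 where there is no reading.
- ctrl.calibration(name): a dict with "intrinsics" (3x3 intrinsics, pixels), "cam_to_world" (4x4, takes a point from camera to world coordinates). Camera axes: x right, y down, z forward; pixel columns grow to the right and rows downward; lengths in m; the calibration is good to about 2 mm. A picture is of the moment at which its call begins. calibration takes no time and is no camera call.
- ctrl.sign_off(): hands the job in, once; it reports no verdict.
The state is a dict: "time_s": time; "q": joint angles; "qvel": joint speeds; "joint_efforts": joint torques, N m; "position": TCP position; "ee_rot": TCP orientation; "wrist_force": force on the tool from outside, world axes, zero at the start; "torque": the same for the moment, N m; "gripper_width": opening from 0.0 (shut) to 1.0 (fully open).
Only numpy, scipy, OpenCV 4.12 (cv2) and the standard library are available. Lean on these libraries where they do the work, as an engineer would, in place of code of your own. Each camera call takes 0.05 s, during which the arm holds its last target.

### The job

Without picking anything up, push the tube rack along the bay of the grey reader until it is fully home against the white block at the end. Then push the black knob of the clamp lever round, past its first click, all the way to its second stop so that the rack is locked in. Leave the other things on the bench standing where they are, and finish clear of everything.

Things in the scene. Friction and masses are not known exactly. Their poses are not given: they have to be found in the camera images.
- dock: Reader dock, fixed: grey plate 12 mm thick, 240 (x) by 130 mm (y), centred on the origin, which lies on the bench; a wing reaches y = -220 mm (x -95 to +85 mm). +x runs along the bay to the white end block; the bay's open end looks to -x, roughly to the robot. Two rails along the bay (inner faces y = +-40 mm, x -120 to +80 mm, tops 30 mm above the bench) guide the rack
- bay_end (a point): Middle of the white end block's face that stops the rack: x = +80 mm, y = 0 in the dock frame, 29 mm above the bench. The block is 46 mm high, 130 mm wide, 40 mm thick. With the rack home its rear end touches this face, so its front plate is 100 mm from it and its origin is at x = +30 mm, y = 0 +-3 mm in the dock frame
- rack: Loose aluminium tube rack, 100 (its x) by 74 (its y) by 55 mm high, 0.35 to 0.7 kg, with 9 purple-capped sample tubes fixed in it, tops 85 mm above its underside. Origin at the centre of its underside, axes along the dock's. It starts on the dock's plate between the rails (underside 12 mm above the bench), 45 to 75 mm short of the end block
- rack_front (a point): Centre of the rack's flat front end plate (the end away from the white block), half-way up: 39.5 mm above the bench. Plate 74 mm wide, from 12 to 67 mm above the bench; push it towards the block (2 to 5 N to slide)
- lever_pivot (a point): Vertical axis of the clamp lever, at the pivot's top (43 mm above the bench): x = -32, y = -100 mm in the dock frame, beside the bay. Its flat steel arm (14 mm wide, 33 to 43 mm above the bench) continues 78 mm past the pivot, opposite the knob, as a nose that swings in front of the rack's front plate, with 5 mm to spare if the rack is home; it jams on a rack that is not
- lever_knob (a point): Centre of the lever's upright black knob (18 mm diameter, 43 to 85 mm above the bench), 85 mm from the pivot axis. In the dock frame the direction from pivot to knob is -0.171 rad - joint value: nearly the dock's +x when open, its -y at the second stop; clockwise from above. Dark dots on the plate mark the three places of the knob
- lever (a joint): Lever angle, rad: 0 open (it starts here), about 0.65 first detent (rack not yet held), 1.4 second stop (locked, hard end of travel). Springs pull it into the nearest of the three: it must pass 0.28 to fall into the first and 1.08 to fall into the second. About 8 N at the knob to leave the open place, about 10 N to leave the first detent
- bottle: Bystander: amber bottle, 42 mm diameter, 85 mm high; origin at the centre of its underside
- jar: Bystander: clear jar with white cap, 52 mm diameter, 60 mm high; origin at the centre of its underside
- stand: Bystander: white block 45 x 45 x 30 mm with one sample tube standing in it, 85 mm high in all; origin at the centre of its underside
Things that resemble listed ones, but are neither listed nor needed, are in the scene too. Of the things like the rack, leave any that is yellow; of the rest the smaller one is meant.

How it is judged:
By the outcome, as a careful person would: the job done as asked, in the order asked, and still so for the second after the job is handed in, with the robot touching nothing.
It also fails if it takes over 48 s, if anything falls off the work surface, if the arm or the gripper's body presses on something with over 40 N, if the wrist force passes 120 N, or if a joint passes its speed limit or range.

## Working session

There is one attempt and no reset: what is moved stays moved. The work goes in short steps, Python scripts to look and compute and a tool call to move; the robot and the scene stay as the last step left them, time stands still between calls to the robot, and variables do not carry over. Pictures are saved under pics/ and viewed, and the job is handed in when it is done.

Besides the shell and the picture viewer there is one more tool, called by a JSON object that holds its "name" and its "arguments". servo_tool: Moves the arm, as the interface text tells. Its arguments: {"type":"object","properties":{"moves":{"type":"array","items":{"type":"number"}},"newtons":{"type":"number"}},"required":["moves"]}

```bash
mkdir -p pics; python3 - <<'E'
from station import ctrl
import cv2,numpy as np
s=ctrl.get_state();print(s)
for n in("scene","top"):
    p,d=ctrl.snapshot(n);cv2.imwrite(f"pics/{n}0.png",p[:,:,::-1]);np.save(f"pics/{n}0.npy",d);c=ctrl.calibration(n);print(n,c)
    np.savez(f"pics/{n}cal.npz",K=c["intrinsics"],T=c["cam_to_world"])
E
```

```text
{'time_s': 0.0, 'q': array([ 1.05730207,  0.60012369, -0.00253948,  1.6001084 ,  0.00179301,
        0.94289911, -0.07979626]), 'qvel': array([ 8.75929316e-04, -7.15303863e-05,  8.34336005e-04,  2.27063778e-04,
       -8.64804662e-04, -1.14899828e-04,  1.88708020e-03]), 'joint_efforts': array([-6.79048862e-04, -7.76449156e+01,  1.56522196e+00, -2.58018082e+01,
        1.24250530e-02,  8.93393444e-03, -5.86240867e-05]), 'position': array([ 0.30650127, -0.65653689,  0.2414257 ]), 'ee_rot': array([-3.52860873e-04,  8.43530046e-01, -5.37081439e-01, -6.82346081e-04]), 'wrist_force': array([-0.79445418,  0.64107345, -0.29662358]), 'torque': array([ 0.00595865,  0.02580445, -0.01692884]), 'gripper_width': 0.9961706522937657}
scene {'intrinsics': array([[521.08660674,   0.        , 288.13470252],
       [  0.        , 521.08660674, 212.83670936],
       [  0.        ,   0.        ,   1.        ]]), 'cam_to_world': array([[-0.00848422,  0.76143337, -0.64818765,  1.20064494],
       [ 0.99980492, -0.00510275, -0.01908085,  0.05846211],
       [-0.01783634, -0.64822309, -0.76124154,  0.81011861],
       [ 0.        ,  0.        ,  0.        ,  1.        ]])}
top {'intrinsics': array([[393.59521922,   0.        , 284.5743522 ],
       [  0.        , 393.59521922, 208.18353831],
       [  0.        ,   0.        ,   1.        ]]), 'cam_to_world': array([[-0.0215242 , -0.99406901,  0.1065998 ,  0.50005612],
       [-0.99965147,  0.02302919,  0.01290723,  0.03929   ],
       [-0.01528558, -0.10628483, -0.99421823,  0.81875262],
       [ 0.        ,  0.        ,  0.        ,  1.        ]])}
```

View pics/scene0.png

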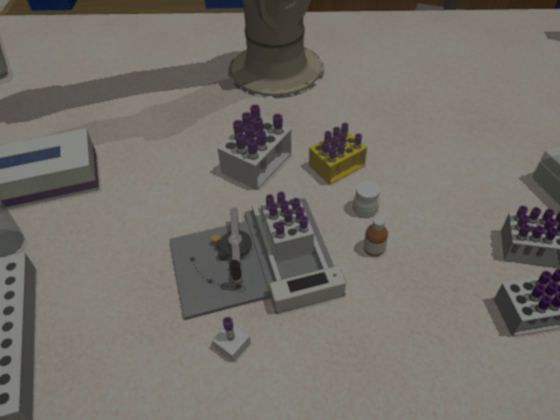

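View pics/top0.png

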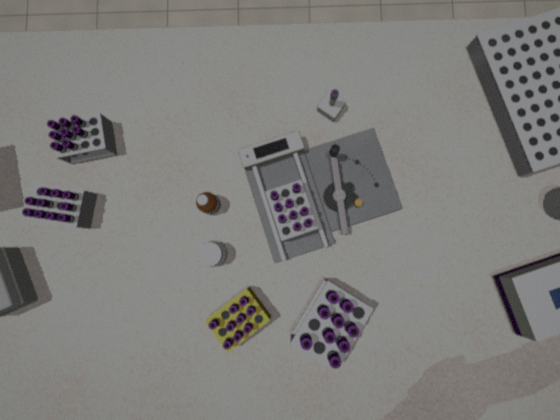

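The top view shows four kinds of rack: white in the bay (292,210), yellow (238,320), a larger white one (332,325), and two more at the left (80,138) and (60,205). The one in the bay between the rails fits: it isn't yellow, and it is smaller than the white one nearby. I'll confirm this in a crop.

```bash
python3 - <<'E'
import cv2
a=cv2.imread("pics/top0.png")[110:290,190:420];cv2.imwrite("pics/c1.png",cv2.resize(a,None,fx=3.3,fy=3.3,interpolation=2))
a=cv2.imread("pics/scene0.png")[90:370,150:410];cv2.imwrite("pics/c2.png",cv2.resize(a,None,fx=2.1,fy=2.1,interpolation=2))
E
```

```text
(no output)
```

View pics/c1.png

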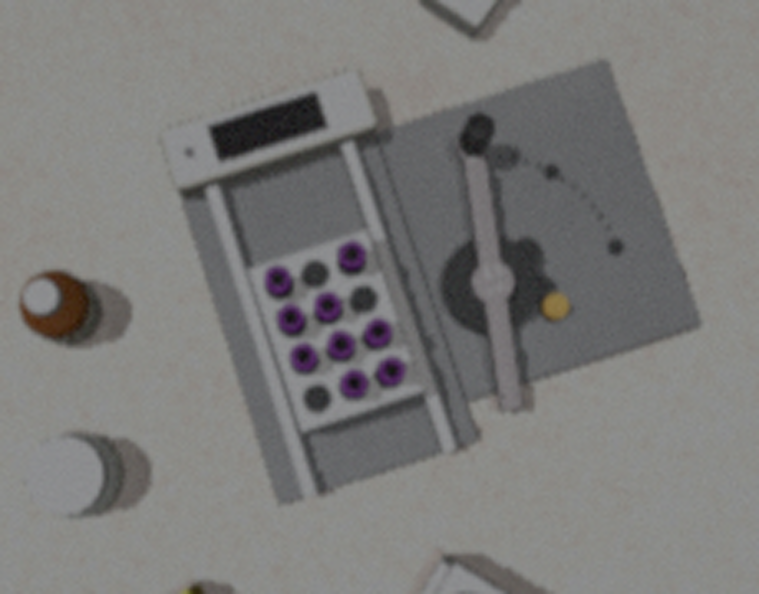

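View pics/c2.png

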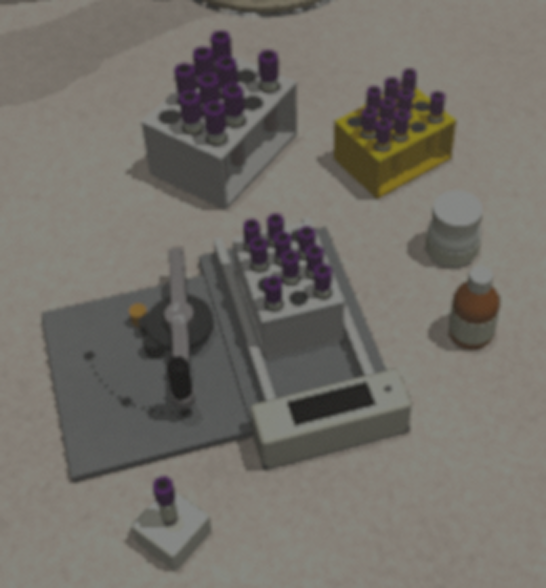

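```bash
cat >h.py <<'E'
import numpy as np
from scipy.optimize import least_squares
def ray(n,u,v,z):
    c=np.load(f"pics/{n}cal.npz");K,T=c["K"],c["T"]
    d=T[:3,:3]@np.linalg.solve(K,[u,v,1.]);o=T[:3,3]
    return o+d*(z-o[2])/d[2]
def t(u,v,z): return ray("top",190+u/3.3,110+v/3.3,z)
def sc(u,v,z): return ray("scene",150+u/2.1,90+v/2.1,z)
E
python3 - <<'E'
from h import *
L=[((-120,65),(283,503),12),((-120,-65),(478,437),12),((85,-220),(605,62),12),((-95,-220),(700,325),12),((120,65),(163,133),46),((120,-65),(357,70),46),((80,65),(180,190),46),((80,-65),(380,124),46),((-32,-100),(493,283),43)]
P=np.array([l[0] for l in L])/1e3;W=np.array([t(*l[1],l[2]/1e3)[:2] for l in L])
def R(a):return np.array([[np.cos(a),-np.sin(a)],[np.sin(a),np.cos(a)]])
f=lambda p:(P@R(p[2]).T+p[:2]-W).ravel()
r=least_squares(f,[.5,0,0]);print(r.x);print((r.fun.reshape(-1,2)*1e3).round(1))
np.save("dock.npy",r.x)
p=r.x
inv=lambda w:((w[:2]-p[:2])@R(p[2])*1e3).round(1)
print("rack top corners",[inv(t(*c,.067)) for c in((250,268),(375,235),(430,390),(303,430))])
print("knob",inv(t(480,128,.085)),"nose end",inv(t(512,410,.043)),"orange",[inv(t(555,305,z)) for z in(.03,.06)])
Q=[((-95,-220),(42,315),12),((85,-220),(75,478),12),((80,65),(408,380),46),((120,65),(410,432),46),((-32,-100),(180,313),43),((120,-65),(265,458),46)]
for d,c,z in Q: print(d,inv(sc(*c,z/1e3)))
for nm,xy in(("pivot",(-32,-100)),("front home",(-20,0)),("open",(-120,0)),("lock knob",(-32,-185)),("big rack",(0,0))):print(nm,R(p[2])@np.array(xy)/1e3+p[:2])
D=np.load("pics/top0.npy")
print("bigrack corners",[inv(ray("top",u,v,.07)) for u,v in((325,280),(374,310),(340,366),(292,333))])
c=np.load("pics/topcal.npz")
# depth heights
def h(u,v):
    d=D[int(v),int(u)];return (c["T"]@np.append(d*np.linalg.solve(c["K"],[u,v,1.]),1))[:3].round(3)
print("orange",h(190+555/3.3,110+305/3.3),"rack",h(190+320/3.3,110+275/3.3), "big",h(325,283),h(339,365),h(318,352))
E
```

```text
[0.60758394 0.04440498 0.29203619]
[[-2.2  2. ]
 [-2.6 -1.2]
 [ 2.5 -1.6]
 [-0.4 -2.2]
 [ 1.8  3.6]
 [ 2.9 -1.8]
 [-0.9  2.1]
 [-1.3 -0.2]
 [ 0.2 -0.6]]
rack top corners [array([18.2, 36.6]), array([ 14., -39.]), array([-82.1, -40.8]), array([-81.3,  36.2])]
knob [  51.7 -114.5] nose end [-107.7  -85.5] orange [array([ -55.4, -133. ]), array([ -57.2, -126.9])]
(-95, -220) [ -85.6 -218.8]
(85, -220) [  91.3 -216.1]
(80, 65) [101.   68.4]
(120, 65) [148.8  52.6]
(-32, -100) [-26.3 -98.7]
(120, -65) [137.8 -65.7]
pivot [ 0.60572911 -0.06057387]
front home [0.58843075 0.03864692]
open [0.49266479 0.00985665]
lock knob [ 0.63020085 -0.14197494]
big rack [0.60758394 0.04440498]
bigrack corners [array([-177.,  -18.]), array([-257. ,  -86.9]), array([-332.7,    5.4]), array([-249.9,   70.8])]
orange [ 0.593 -0.099  0.031] rack [0.609 0.044 0.069] big [ 0.432 -0.029  0.006] [ 0.302 -0.039  0.115] [ 0.314 -0.006  0.074]
```

```bash
python3 - <<'E'
import cv2
from h import *
a=cv2.imread("pics/scene0.png")[195:320,165:355];a=cv2.convertScaleAbs(a,alpha=1.6,beta=0);cv2.imwrite("pics/c3.png",cv2.resize(a,None,fx=4.2,fy=4.2,interpolation=2))
a=cv2.imread("pics/top0.png")[125:265,235:410];a=cv2.convertScaleAbs(a,alpha=1.6,beta=0);cv2.imwrite("pics/c4.png",cv2.resize(a,None,fx=4.2,fy=4.2,interpolation=2))
D=np.load("pics/top0.npy");c=np.load("pics/topcal.npz");K,T=c["K"],c["T"]
v,u=np.mgrid[:420,:560];d=D
X=np.stack([(u-K[0,2])/K[0,0]*d,(v-K[1,2])/K[1,1]*d,d],-1)@T[:3,:3].T+T[:3,3]
a=np.array([.307,-.657]);b=np.array([.5,.013]);n=(b-a)/np.linalg.norm(b-a)
r=X[...,:2]-a;s=r@n;l=r@np.array([-n[1],n[0]]);m=(abs(l)<.08)&(d>0)
for k in np.arange(0,.75,.05):
    q=m&(s>=k)&(s<k+.05)
    print(k.round(2),q.sum(),X[...,2][q].max().round(3) if q.any() else None)
E
```

```text
0.0 0 None
0.05 0 None
0.1 0 None
0.15 441 0.006
0.2 1404 0.08
0.25 3314 0.08
0.3 2397 0.079
0.35 1982 0.006
0.4 1956 0.006
0.45 1944 0.006
0.5 1912 0.074
0.55 1966 0.116
0.6 2123 0.118
0.65 1908 0.099
0.7 2058 0.101
```

View pics/c3.png

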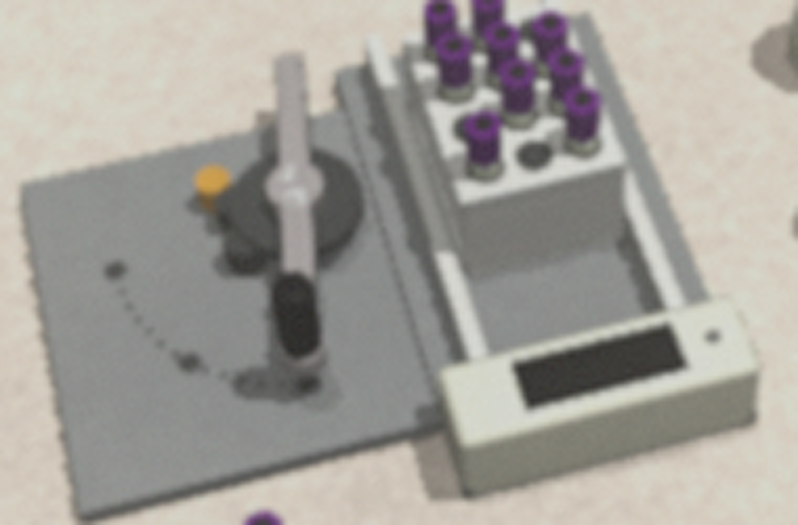

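View pics/c4.png

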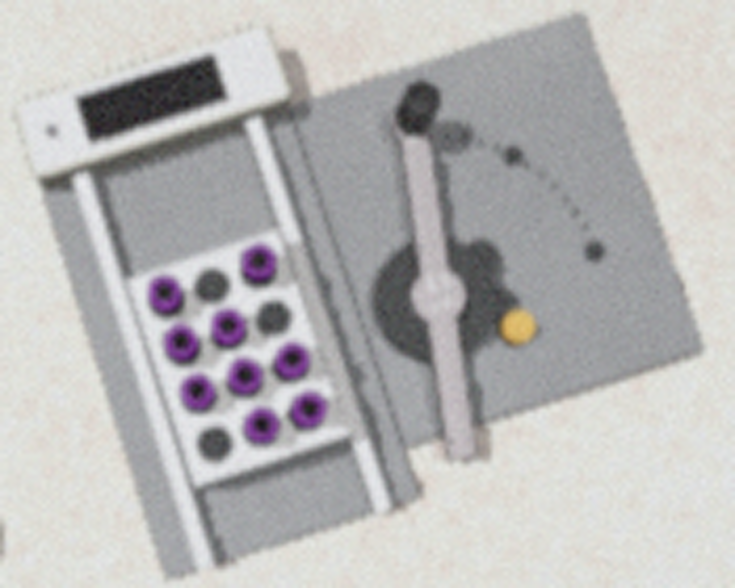

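```bash
python3 - <<'E'
from h import *
S=lambda u,v,z:ray("scene",165+u/4.2,195+v/4.2,z);U=lambda u,v,z:ray("top",235+u/4.2,125+v/4.2,z)
A=[((-95,-220),(22,187),12),((85,-220),(80,510),12),((-32,-100),(295,185),43),((80,-65),(443,370),46),((120,-65),(462,444),46),((120,65),(757,370),46),((80,65),(737,300),46)]
B=[((-120,65),(168,577),12),((-120,-65),(419,492),12),((85,-220),(583,15),12),((-95,-220),(703,350),12),((120,65),(15,107),46),((120,-65),(265,28),46),((80,65),(40,177),46),((80,-65),(290,98),46),((-32,-100),(438,297),43)]
def R(a):return np.array([[np.cos(a),-np.sin(a)],[np.sin(a),np.cos(a)]])
def fit(Ls):
    P=np.array([l[0] for L,F in Ls for l in L])/1e3;W=np.array([F(*l[1],l[2]/1e3)[:2] for L,F in Ls for l in L])
    r=least_squares(lambda p:(P@R(p[2]).T+p[:2]-W).ravel(),[.5,0,0]);print(r.x.round(4),(r.fun.reshape(-1,2)*1e3).round(1).tolist());return r.x
fit([(A,S)]);fit([(B,U)]);p=fit([(A,S),(B,U)]);np.save("dock.npy",p)
inv=lambda w:((w[:2]-p[:2])@R(p[2])*1e3).round(1)
print("rack top: scene rear",inv(S(462,203,.067)),inv(S(625,160,.067)),"top",[inv(U(*c,.067)) for c in((132,280),(285,235),(352,435),(203,487))])
print("knob top",inv(S(293,290,.085)),inv(U(420,100,.085)),"orange s/t",[(inv(S(213,180,z)),inv(U(519,326,z))) for z in(.02,.03,.04,.05)])
for nm,xy in(("start",(-112,0)),):
  w=R(p[2])@np.array(xy)/1e3+p[:2];print(nm,w)
E
```

```text
[0.6138 0.0473 0.285 ] [[-3.0, -1.1], [2.3, -0.5], [0.4, 0.9], [-0.6, -2.7], [2.8, -0.2], [0.9, 4.3], [-2.8, -0.7]]
[0.6075 0.0449 0.2921] [[-2.3, 1.0], [-3.2, -0.9], [2.0, -0.1], [-0.7, -1.2], [2.1, 2.5], [3.8, -1.5], [-1.9, 2.5], [0.2, -2.0], [0.1, -0.3]]
[0.6102 0.0458 0.2907] [[-5.2, -2.7], [-0.3, -1.2], [-2.6, -0.6], [-3.9, -3.7], [-0.6, -0.9], [-3.3, 3.3], [-6.9, -1.9], [0.3, 2.1], [-0.8, 0.2], [4.4, 0.6], [1.6, -0.3], [4.8, 3.2], [6.4, -0.8], [0.9, 3.4], [2.7, -1.2], [2.6, 0.6]]
rack top: scene rear [ 19.6 -35.9] [17.7 37.5] top [array([14. , 35.1]), array([ 12.2, -38.3]), array([-84.7, -38.5]), array([-86.3,  33.1])]
knob top [  55.4 -115.5] [  49.2 -114.2] orange s/t [(array([ -61. , -133.8]), array([ -58. , -136.3])), (array([ -53.1, -134.1]), array([ -58.7, -134.2])), (array([ -45.1, -134.4]), array([ -59.3, -132.2])), (array([ -37.1, -134.7]), array([ -59.9, -130.2]))]
start [0.50285171 0.01368713]
```

{"name": "servo_tool", "arguments": {"moves": [0, 0, 0.146, 0, 0, 0, 1, 0, 0, 0, -4.15, -2.6, 0, 1, 0, 0, 0, -4.15, -2.6, 0, 1, 0, 0, 0, -4.15, -2.6, 0, 1, 0, 0, 0, -4.15, -2.6, 0, 1, 0, 0, 0, -4.15, -2.6, 0, 1, 0, 0, 0, -4.15, -2.6, 0, 1, 0, 0, 0, -4.15, -2.6, 0, 1, 0, 0, 0, -4.15, -2.6, 0, 1, 0, 0, 0, -4.15, -2.6, 0, 1, 0, 0, 0, -4.15, -2.6, 0, 1, 0, 0, 0, -4.15, -2.6, 0, 1, 0, 0, 0, -4.15, -2.6, 0, 1]}}

```text
time_s: 1.4
position: [0.4656, -0.0837, 0.2372]
ee_rot: [0.001, 0.797, -0.605, -0.003]
wrist_force: [1.1, -1.4, 0.6]
gripper_width: -0.0
```

```bash
cat >> h.py <<'E'
def R(a):return np.array([[np.cos(a),-np.sin(a)],[np.sin(a),np.cos(a)]])
def rep(goal=None):
    from station import ctrl
    from scipy.spatial.transform import Rotation as Ro
    s=ctrl.get_state();p=np.load("dock.npy")
    q=s["ee_rot"];M=Ro.from_quat([q[1],q[2],q[3],q[0]])
    dk=(s["position"][:2]-p[:2])@R(p[2])*1e3
    Rz=Ro.from_euler("z",-p[2])
    print("t",round(s["time_s"],2),"dock mm",dk.round(1),"z",s["position"][2].round(4),"F dock",Rz.apply(s["wrist_force"]).round(1),"w",round(s["gripper_width"],2))
    print("tool axes in dock\n",(Rz*M).as_matrix().round(3).tolist())
    if goal is not None:
        d=np.append((np.array(goal[:2])-dk)/10,goal[2]*100-s["position"][2]*100)
        print("move cm tool",(Rz*M).inv().apply(d).round(2))
    return s
E
python3 -c "
from h import *;rep((-115,0,.045))"
```

```text
t 1.4 dock mm [-175.6  -82.6] z 0.2372 F dock [ 0.7 -1.6  0.6] w -0.0
tool axes in dock
 [[-0.018, -1.0, -0.004], [-1.0, 0.018, 0.003], [-0.003, 0.004, -1.0]]
move cm tool [-8.32 -6.   19.22]
```

{"name": "servo_tool", "arguments": {"moves": [0, 0, 0.018, -4.0, -2.95, 0, 1, 0, 0, 0, -4.0, -2.95, 0, 1, 0, 0, 0, 0, 0, 0, 1, 0, 0, 0, 0, 0, 3.5, 1, 0, 0, 0, 0, 0, 3.5, 1, 0, 0, 0, 0, 0, 3.5, 1, 0, 0, 0, 0, 0, 0, 1]}}

```text
time_s: 2.1
position: [0.5038, 0.0197, 0.13]
ee_rot: [-0.002, 0.795, -0.606, -0.002]
wrist_force: [-1.1, -0.6, 0.2]
gripper_width: 0.002
```

```bash
python3 -c "
from h import *;rep((-115,0,.045))
from station import ctrl
import cv2
for n in('scene','top'):
    p,d=ctrl.snapshot(n)
    a=p[90:330,150:410] if n=='scene' else p[110:330,190:420]
    cv2.imwrite(f'pics/{n}1.png',cv2.resize(a,None,fx=2.4,fy=2.4,interpolation=2)[:,:,::-1])"
```

```text
t 2.1 dock mm [-109.4    5.5] z 0.13 F dock [-1.2 -0.3  0.2] w 0.0
tool axes in dock
 [[-0.023, -1.0, 0.001], [-1.0, 0.023, 0.005], [-0.005, -0.001, -1.0]]
move cm tool [0.6  0.56 8.5 ]
```

View pics/scene1.png

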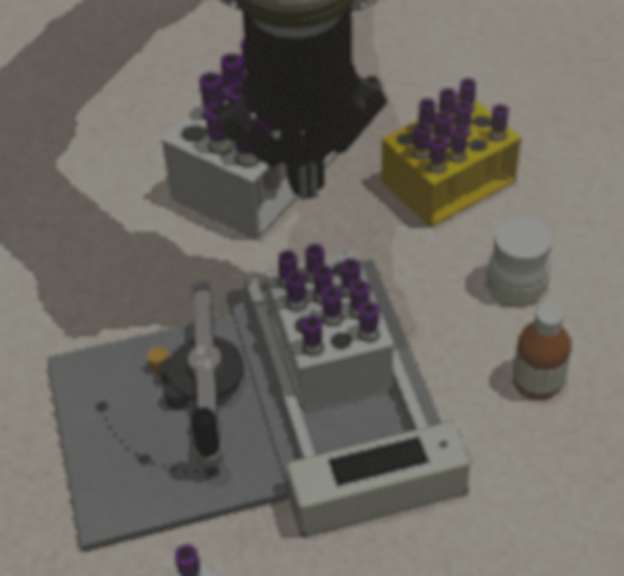

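View pics/top1.png

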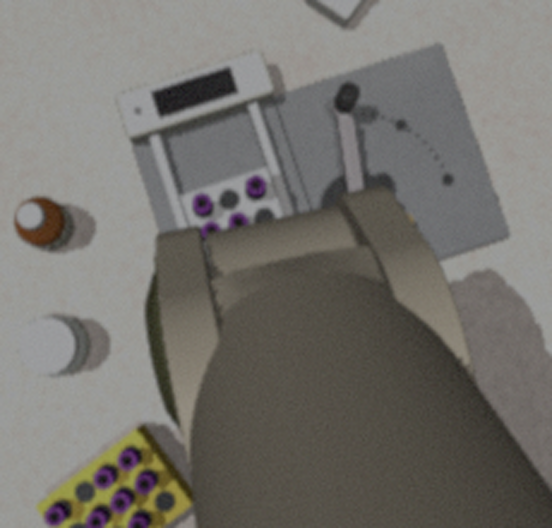

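{"name": "servo_tool", "arguments": {"moves": [0, 0, -0.023, 0.6, 0.6, 0, 1, 0, 0, 0, 0, 0, 3, 1, 0, 0, 0, 0, 0, 3, 1, 0, 0, 0, 0, 0, 2, 1, 0, 0, 0, 0, 0, 0.4, 1]}}

```text
time_s: 2.7
position: [0.5071, 0.009, 0.0569]
ee_rot: [-0.009, 0.803, -0.596, 0.007]
wrist_force: [-0.8, -0.5, 0.1]
gripper_width: -0.002
```

```bash
python3 -c "
from h import *;rep((-115,0,.045))
p=np.load('dock.npy');print((ray('scene',277,169,.119)[:2]-p[:2])@R(p[2])*1e3)
from station import ctrl
import cv2
p,d=ctrl.snapshot('scene')
a=p[90:330,150:410]
cv2.imwrite(f'pics/scene2.png',cv2.resize(a,None,fx=2.4,fy=2.4,interpolation=2)[:,:,::-1])"
```

```text
t 2.7 dock mm [-109.2   -5.7] z 0.0569 F dock [-0.9 -0.2  0.1] w -0.0
tool axes in dock
 [[0.002, -1.0, 0.022], [-1.0, -0.002, -0.0], [0.001, -0.022, -1.0]]
move cm tool [-0.58  0.6   1.17]
[-109.36935051    5.08010888]
```

View pics/scene2.png

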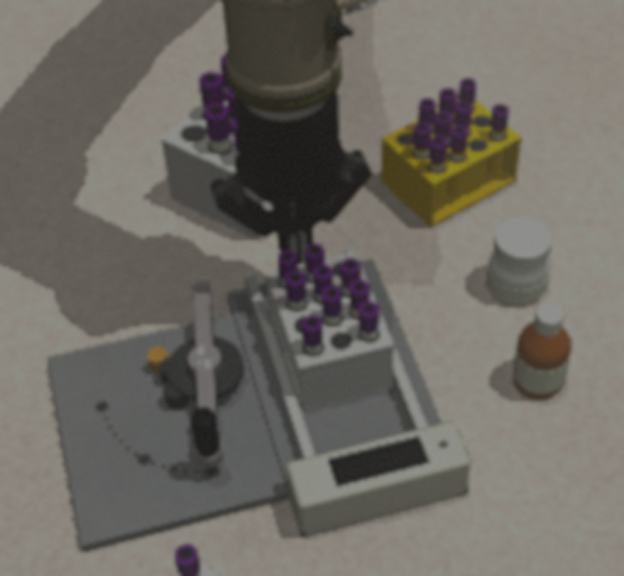

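{"name": "servo_tool", "arguments": {"moves": [-0.022, 0, 0, -0.6, 0, 1.0, 1, 0, 0, 0, 0, 0, 0, 1, 0, 0, 0, 0, -0.6, 0, 1, 0, 0, 0, 0, -0.6, 0, 1, 0, 0, 0, 0, -0.6, 0, 1, 0, 0, 0, 0, -0.6, 0, 1, 0, 0, 0, 0, -0.6, 0, 1]}}

```text
time_s: 3.45
position: [0.5366, 0.0235, 0.0513]
ee_rot: [0.0, 0.803, -0.596, 0.001]
wrist_force: [-2.3, -1.7, -0.2]
gripper_width: 0.002
```

```bash
python3 -c "
from h import *;rep((-31,0,.045))"
```

```text
t 3.45 dock mm [-76.8  -0.2] z 0.0513 F dock [-2.7 -1.  -0.2] w 0.0
tool axes in dock
 [[0.002, -1.0, 0.001], [-1.0, -0.002, -0.002], [0.002, -0.001, -1.0]]
move cm tool [-0.02 -4.58  0.64]
```

{"name": "servo_tool", "arguments": {"moves": [0, 0, 0, 0, -0.6, 0, 1, 0, 0, 0, 0, -0.6, 0, 1, 0, 0, 0, 0, -0.6, 0, 1, 0, 0, 0, 0, -0.6, 0, 1, 0, 0, 0, 0, -0.5, 0, 1]}}

```text
time_s: 3.95
position: [0.5644, 0.0317, 0.0513]
ee_rot: [0.002, 0.802, -0.597, -0.001]
wrist_force: [-5.2, -1.4, 3.2]
gripper_width: 0.003
```

```bash
python3 -c "
from h import *;rep((-31,0,.045))"
```

```text
t 3.95 dock mm [-47.9  -0.4] z 0.0513 F dock [-5.3  0.2  3.2] w 0.0
tool axes in dock
 [[0.001, -1.0, -0.004], [-1.0, -0.001, -0.002], [0.002, 0.004, -1.0]]
move cm tool [-0.04 -1.69  0.63]
```

{"name": "servo_tool", "arguments": {"moves": [0, 0, 0, 0, -0.5, 0, 1, 0, 0, 0, 0, -0.5, 0, 1]}}

```text
time_s: 4.15
position: [0.5746, 0.0347, 0.0513]
ee_rot: [0.002, 0.802, -0.597, -0.001]
wrist_force: [-4.7, -1.6, 4.0]
gripper_width: 0.003
```

{"name": "servo_tool", "arguments": {"moves": [0, 0, 0, 0, -0.4, 0, 1]}}

```text
time_s: 4.25
position: [0.5789, 0.036, 0.0513]
ee_rot: [0.002, 0.802, -0.597, -0.001]
wrist_force: [-5.0, -1.3, 3.8]
gripper_width: -0.003
```

{"name": "servo_tool", "arguments": {"moves": [0, 0, 0, 0, -0.4, 0, 1]}}

```text
time_s: 4.35
position: [0.5804, 0.0364, 0.051]
ee_rot: [0.005, 0.802, -0.597, -0.003]
wrist_force: [-20.1, -5.8, 13.9]
gripper_width: -0.003
```

{"name": "servo_tool", "arguments": {"moves": [0, 0, 0, 0, -0.4, 0, 1]}}

```text
time_s: 4.45
position: [0.5803, 0.0363, 0.0506]
ee_rot: [0.008, 0.802, -0.597, -0.005]
wrist_force: [-18.4, -5.2, 12.5]
gripper_width: -0.002
```

```bash
python3 -c "
from h import *;rep((-31,0,.045))"
```

```text
t 4.45 dock mm [-31.3  -0.5] z 0.0506 F dock [-19.1   0.2  12.5] w -0.0
tool axes in dock
 [[0.0, -1.0, -0.019], [-1.0, -0.0, -0.001], [0.001, 0.019, -1.0]]
move cm tool [-0.05 -0.04  0.56]
```

{"name": "servo_tool", "arguments": {"moves": [0.019, 0, 0, 0, 1.0, 0, 1, 0, 0, 0, 0, 1.5, 0, 1, 0, 0, 0, 0, 0.5, -2, 1, 0, 0, 0, 0, 0, -4, 1, 0, 0, 0, 0, 0, -4, 1, 0, 0, 0, 0, 0, -2, 1, 0, 0, 0, 3.5, 0, 0, 1, 0, 0, 0.08, 3.5, -2, 0, 1, 0, 0, 0.08, 1.5, -4, 0, 1, 0, 0, 0, 0, -4, 0, 1, 0, 0, 0, 0, 0, 0, 1]}}

```text
time_s: 5.55
position: [0.692, -0.0324, 0.1823]
ee_rot: [-0.013, 0.751, -0.66, 0.011]
wrist_force: [-0.6, 1.1, -0.8]
gripper_width: 0.001
```

```bash
python3 -c "
from h import *;s=rep((57,-82,.065));print(s['q'].round(2))
from station import ctrl
import cv2
for n in('scene','top'):
    p,d=ctrl.snapshot(n)
    a=p[90:330,150:410] if n=='scene' else p[110:330,190:420]
    cv2.imwrite(f'pics/{n}3.png',cv2.resize(a,None,fx=2.4,fy=2.4,interpolation=2)[:,:,::-1])"
```

```text
t 5.55 dock mm [ 56.  -98.3] z 0.1823 F dock [-0.3  1.2 -0.8] w 0.0
tool axes in dock
 [[-0.161, -0.986, 0.034], [-0.987, 0.161, -0.005], [-0.0, -0.034, -0.999]]
move cm tool [-1.63  0.57 11.72]
[-0.03  0.61 -0.    1.76 -0.    0.74 -1.47]
```

View pics/scene3.png

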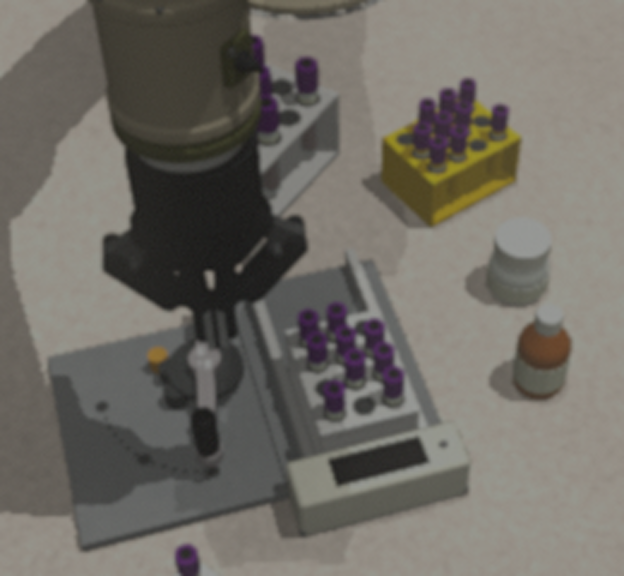

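View pics/top3.png

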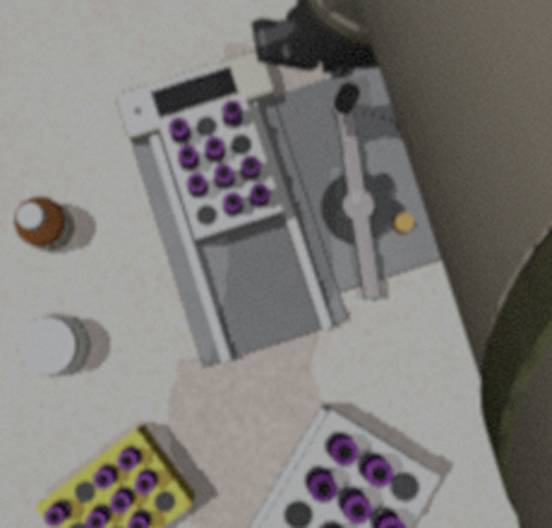

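{"name": "servo_tool", "arguments": {"moves": [-0.034, 0, 0, -1.4, 0, 0, 1, 0, 0, -0.142, 0, 0, 0, 1, 0, 0, -0.142, 0, 0, 0, 1, 0, 0, -0.142, 0, 0, 0, 1, 0, 0, -0.142, 0, 0, 0, 1, 0, 0, -0.142, 0, 0, 0, 1, 0, 0, -0.142, 0, 0, 0, 1, 0, 0, -0.142, 0, 0, 0, 1, 0, 0, -0.142, 0, 0, 0, 1, 0, 0, -0.142, 0, 0, 0, 1, 0, 0, -0.142, 0, 0, 0, 1, 0, 0, -0.142, 0, 0, 0, 1, 0, 0, 0, 0, 0, 0, 1]}}

```text
time_s: 6.95
position: [0.6779, -0.0153, 0.1827]
ee_rot: [0.0, 0.995, 0.096, -0.001]
wrist_force: [0.2, 1.1, -0.6]
gripper_width: 0.003
```

```bash
python3 -c "
from h import *;s=rep((57,-85,.065));print(s['q'].round(2))"
```

```text
t 6.95 dock mm [ 47.4 -77.9] z 0.1827 F dock [ 0.5  0.9 -0.6] w 0.0
tool axes in dock
 [[0.995, -0.098, -0.002], [-0.098, -0.995, 0.0], [-0.002, -0.0, -1.0]]
move cm tool [ 1.05  0.61 11.77]
[ 0.23  0.64 -0.46  1.74  0.37  0.84 -0.21]
```

{"name": "servo_tool", "arguments": {"moves": [0, 0, 0.073, 1.05, 0.6, 0, 1, 0, 0, 0, 0, 0, 0, 1, 0, 0, 0, 0, 0, 3, 1, 0, 0, 0, 0, 0, 3, 1, 0, 0, 0, 0, 0, 0, 1]}}

```text
time_s: 7.45
position: [0.6877, -0.0183, 0.1231]
ee_rot: [0.0, 0.999, 0.054, 0.0]
wrist_force: [-0.2, -0.5, -1.6]
gripper_width: 0.001
```

```bash
python3 -c "
from h import *;s=rep((57,-85,.065))"
```

```text
t 7.45 dock mm [ 55.9 -83.6] z 0.1231 F dock [-0.3 -0.4 -1.6] w 0.0
tool axes in dock
 [[0.983, -0.182, 0.001], [-0.182, -0.983, -0.0], [0.001, 0.0, -1.0]]
move cm tool [0.13 0.12 5.81]
```

{"name": "servo_tool", "arguments": {"moves": [0, 0, 0, 0, 0, 3, 1, 0, 0, 0, 0, 0, 2, 1, 0, 0, 0, 0, 0, 0.8, 1, 0, 0, 0, 0, 0, 0, 1]}}

```text
time_s: 7.85
position: [0.6884, -0.0167, 0.0682]
ee_rot: [0.0, 0.999, 0.053, 0.002]
wrist_force: [0.4, -0.4, -0.2]
gripper_width: 0.001
```

```bash
python3 -c "
from h import *;s=rep((57,-85,.065))
from station import ctrl
import cv2
for n in('scene','top'):
    p,d=ctrl.snapshot(n)
    a=p[150:330,150:350] if n=='scene' else p[110:270,220:420]
    cv2.imwrite(f'pics/{n}4.png',cv2.resize(a,None,fx=3,fy=3,interpolation=2)[:,:,::-1])"
```

```text
t 7.85 dock mm [ 57.  -82.3] z 0.0682 F dock [ 0.3 -0.5 -0.2] w 0.0
tool axes in dock
 [[0.983, -0.183, 0.004], [-0.183, -0.983, -0.001], [0.004, 0.001, -1.0]]
move cm tool [0.05 0.26 0.32]
```

View pics/scene4.png

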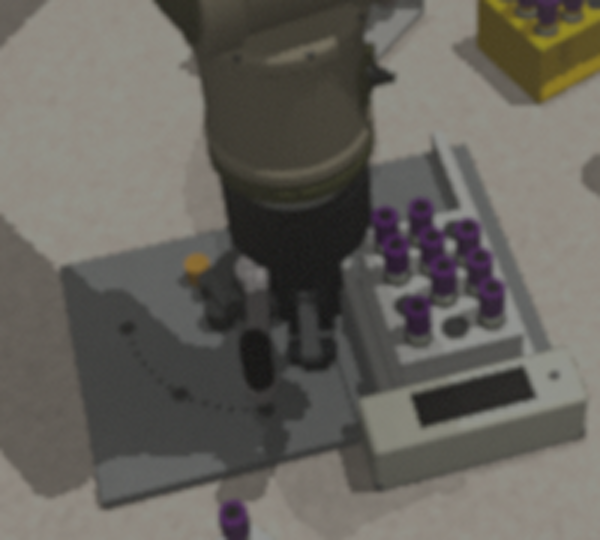

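{"name": "servo_tool", "arguments": {"moves": [0, 0, 0, 0, 0.8, 0.3, 1, 0, 0, 0, 0, 0.5, 0, 1, 0, 0, 0.08, 0.16, 0.68, 0, 1, 0, 0, 0.08, 0.16, 0.68, 0, 1]}}

```text
time_s: 8.35
position: [0.6956, -0.04, 0.0693]
ee_rot: [-0.003, 1.0, -0.027, 0.005]
wrist_force: [-1.2, 9.7, -6.6]
gripper_width: -0.003
```

```bash
cat >>h.py <<'E'
def lev():
    s=rep();p=np.load("dock.npy");from_=np.array([-32,-100.])
    from scipy.spatial.transform import Rotation as Ro
    q=s["ee_rot"];M=(Ro.from_euler("z",-p[2])*Ro.from_quat([q[1],q[2],q[3],q[0]])).as_matrix()
    v=from_-(s["position"][:2]-p[:2])@R(p[2])*1e3
    th=-np.arctan2(M[1,0],M[0,0])-.171
    print("pivot in tool frame (want -85,+20)",(v@M[:2,:2]).round(1),"tool theta",th.round(3),"F tool",(s["wrist_force"]@(Ro.from_quat([q[1],q[2],q[3],q[0]]).as_matrix())).round(1),"q7",s["q"][6].round(2))
E
python3 -c "
from h import *;lev()"
```

```text
t 8.35 dock mm [  57.3 -106.7] z 0.0693 F dock [ 1.6  9.6 -6.6] w -0.0
tool axes in dock
 [[0.941, -0.339, 0.011], [-0.339, -0.941, 0.003], [0.009, -0.006, -1.0]]
pivot in tool frame (want -85,+20) [-86.3  23.9] tool theta 0.175 F tool [-1.8 -9.6  6.7] q7 -0.42
```

{"name": "servo_tool", "arguments": {"moves": [0, 0, 0.07, 0.16, 0.7, 0.1, 1, 0, 0, 0.08, 0.16, 0.7, 0, 1, 0, 0, 0.08, 0.16, 0.7, 0, 1]}}

```text
time_s: 8.65
position: [0.6984, -0.0533, 0.0697]
ee_rot: [-0.009, 0.989, -0.144, 0.005]
wrist_force: [0.4, 3.4, -3.3]
gripper_width: 0.001
```

```bash
python3 -c "
from h import *;lev()"
```

```text
t 8.65 dock mm [  56.2 -120.3] z 0.0697 F dock [ 1.4  3.1 -3.3] w 0.0
tool axes in dock
 [[0.836, -0.548, 0.016], [-0.548, -0.836, 0.013], [0.007, -0.02, -1.0]]
pivot in tool frame (want -85,+20) [-84.8  31.4] tool theta 0.41 F tool [-0.6 -3.3  3.4] q7 -0.57
```

{"name": "servo_tool", "arguments": {"moves": [0, 0, 0, 0.1, 0.9, 0, 1, 0, 0, 0.05, 0.16, 0.9, 0, 1, 0, 0, 0.05, 0.16, 0.9, 0, 1]}}

```text
time_s: 8.95
position: [0.6958, -0.0784, 0.0705]
ee_rot: [-0.012, 0.981, -0.196, 0.006]
wrist_force: [-0.6, 1.1, 0.0]
gripper_width: -0.0
```

```bash
python3 -c "
from h import *;lev()"
```

```text
t 8.95 dock mm [  46.4 -143.5] z 0.0705 F dock [-0.3  1.2  0. ] w -0.0
tool axes in dock
 [[0.774, -0.632, 0.021], [-0.633, -0.774, 0.016], [0.006, -0.026, -1.0]]
pivot in tool frame (want -85,+20) [-88.3  15.9] tool theta 0.514 F tool [-1.  -0.8 -0. ] q7 -0.61
```

{"name": "servo_tool", "arguments": {"moves": [-0.026, 0, 0.08, 0.1, 0.5, 0.3, 1, 0, 0, 0.08, 0, 0.8, 0, 1, 0, 0, 0.06, 0, 0.8, 0, 1]}}

```text
time_s: 9.25
position: [0.6883, -0.1007, 0.0686]
ee_rot: [-0.0, 0.951, -0.311, 0.004]
wrist_force: [7.7, 9.1, -8.9]
gripper_width: -0.004
```

```bash
python3 -c "
from h import *;lev()"
```

```text
t 9.25 dock mm [  32.8 -162.7] z 0.0686 F dock [ 9.9  6.5 -8.9] w -0.0
tool axes in dock
 [[0.604, -0.797, 0.008], [-0.797, -0.604, -0.005], [0.008, -0.003, -1.0]]
pivot in tool frame (want -85,+20) [-89.1  13.8] tool theta 0.751 F tool [  0.8 -11.8   9. ] q7 -0.77
```

{"name": "servo_tool", "arguments": {"moves": [0, 0, 0.1, 0, 0.9, 0, 1, 0, 0, 0.1, 0, 0.9, 0, 1, 0, 0, 0.08, 0, 0.9, 0, 1]}}

```text
time_s: 9.55
position: [0.6803, -0.1153, 0.0699]
ee_rot: [-0.009, 0.895, -0.446, 0.012]
wrist_force: [10.5, 5.6, -8.7]
gripper_width: 0.0
```

```bash
python3 -c "
from h import *;lev()"
```

```text
t 9.55 dock mm [  21.  -174.4] z 0.0699 F dock [11.7  2.4 -8.7] w 0.0
tool axes in dock
 [[0.348, -0.937, 0.031], [-0.937, -0.349, -0.003], [0.013, -0.028, -1.0]]
pivot in tool frame (want -85,+20) [-88.2  23.7] tool theta 1.044 F tool [  1.7 -11.5   9.1] q7 -0.95
```

{"name": "servo_tool", "arguments": {"moves": [-0.028, 0, 0.06, 0.1, 0.9, 0, 1, 0, 0, 0.08, 0.1, 0.9, 0, 1, 0, 0, 0.06, 0.1, 0.9, 0, 1]}}

```text
time_s: 9.85
position: [0.6634, -0.1326, 0.0711]
ee_rot: [-0.001, 0.842, -0.539, 0.009]
wrist_force: [-0.6, 0.2, -0.4]
gripper_width: -0.001
```

```bash
python3 -c "
from h import *;lev()"
```

```text
t 9.85 dock mm [-1.000e-01 -1.862e+02] z 0.0711 F dock [-0.5  0.3 -0.4] w -0.0
tool axes in dock
 [[0.141, -0.99, 0.013], [-0.99, -0.141, -0.013], [0.015, -0.011, -1.0]]
pivot in tool frame (want -85,+20) [-89.8  19.4] tool theta 1.258 F tool [-0.4  0.5  0.3] q7 -1.09
```

{"name": "servo_tool", "arguments": {"moves": [0, 0, 0.08, 0, 0.6, 0.3, 1, 0, 0, 0.06, 0, 0.6, 0, 1]}}

```text
time_s: 10.05
position: [0.6525, -0.1403, 0.0691]
ee_rot: [-0.002, 0.799, -0.601, 0.011]
wrist_force: [16.7, 10.0, -11.8]
gripper_width: -0.006
```

{"name": "servo_tool", "arguments": {"moves": [0, 0, 0, 0, 0.5, 0, 1]}}

```text
time_s: 10.15
position: [0.6525, -0.1407, 0.07]
ee_rot: [-0.005, 0.798, -0.603, 0.014]
wrist_force: [22.8, 10.3, -17.2]
gripper_width: -0.002
```

{"name": "servo_tool", "arguments": {"moves": [0, 0, 0, 0, 0.5, 0, 1]}}

```text
time_s: 10.25
position: [0.653, -0.141, 0.0709]
ee_rot: [-0.009, 0.798, -0.603, 0.018]
wrist_force: [15.2, 3.6, -9.5]
gripper_width: -0.0
```

```bash
python3 -c "
from h import *;lev()"
```

```text
t 10.25 dock mm [ -12.5 -191.3] z 0.0709 F dock [15.6 -1.  -9.5] w -0.0
tool axes in dock
 [[-0.015, -0.999, 0.036], [-1.0, 0.014, -0.019], [0.019, -0.036, -0.999]]
pivot in tool frame (want -85,+20) [-91.   20.8] tool theta 1.415 F tool [  0.5 -15.3  10.1] q7 -1.18
```

{"name": "servo_tool", "arguments": {"moves": [-0.036, 0, 0, 0, -1.2, 0, 1, 0, 0, 0, 0, -2, 0, 1, 0, 0, 0, 0, 0, -4, 1, 0, 0, 0, 0, 0, -4, 1, 0, 0, 0, 0, 0, -4, 1, 0, 0, 0, 4, 0, -2, 1, 0, 0, 0, 4.5, 0, 0, 1, 0, 0, 0, 4.5, 0, 0, 1, 0, 0, 0, 4.5, 0, 0, 1, 0, 0, 0, 4.5, 0, 0, 1, 0, 0, 0, 4.5, 0, 0, 1, 0, 0, 0, 0, 0, 0, 1, 0, 0, 0, 0, 0, 0, 1]}}

```text
time_s: 11.55
position: [0.7507, -0.4094, 0.2301]
ee_rot: [0.007, 0.788, -0.615, 0.012]
wrist_force: [-0.2, 1.6, 0.3]
gripper_width: 0.003
```

```bash
python3 -c "
from h import *;lev()
from station import ctrl
import cv2
for n in('scene','top'):
    p,d=ctrl.snapshot(n)
    cv2.imwrite(f'pics/{n}5f.png',p[:,:,::-1])
    a=p[90:350,150:410] if n=='scene' else p[80:300,190:420]
    cv2.imwrite(f'pics/{n}5.png',cv2.resize(a,None,fx=2.3,fy=2.3,interpolation=2)[:,:,::-1])"
```

```text
t 11.55 dock mm [   4.2 -476.4] z 0.2301 F dock [0.3 1.6 0.3] w 0.0
tool axes in dock
 [[-0.045, -0.999, 0.002], [-0.999, 0.045, -0.027], [0.027, -0.003, -1.0]]
pivot in tool frame (want -85,+20) [-374.3   52.9] tool theta 1.445 F tool [-1.6 -0.2 -0.3] q7 -0.89
```

View pics/scene5.png

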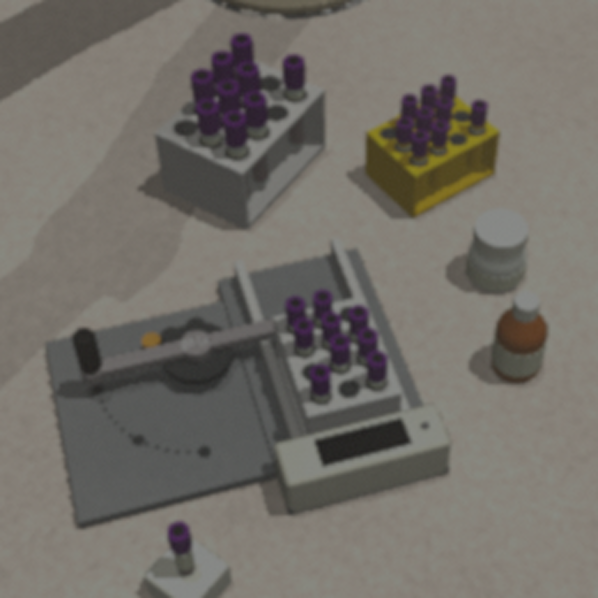

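View pics/top5.png

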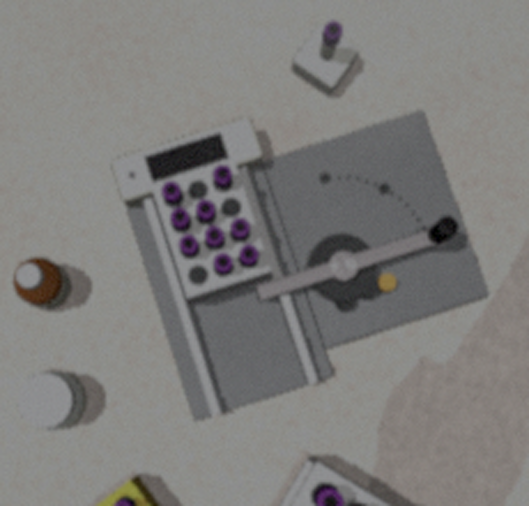

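```bash
python3 -c "
from h import *
import cv2
p=np.load('dock.npy');inv=lambda w:((w[:2]-p[:2])@R(p[2])*1e3).round(1)
U=lambda u,v,z:inv(ray('top',190+u/2.3,80+v/2.3,z))
k=U(444,228,.085);n=U(264,293,.043);pv=U(344,264,.043)
print(k,n,pv,'angle from nose',np.arctan2(*(pv-n)[::-1])); print('rack front corners',U(193,297,.067),U(272,273,.067),'rear',U(160,188,.067),U(238,162,.067))
a=cv2.imread('pics/top0.png').astype(int);b=cv2.imread('pics/top5f.png').astype(int)
m=(abs(a-b).sum(2)>90).astype('uint8')*255;cv2.imwrite('pics/diff.png',m)
"
```

```text
[ -34.1 -181.3] [-35.6 -27.4] [ -33.  -100.9] angle from nose -1.535436920983996
rack front corners [-22.7  31.6] [-23.9 -37.4] rear [74.3 30. ] [ 75.1 -39.8]
```

View pics/diff.png

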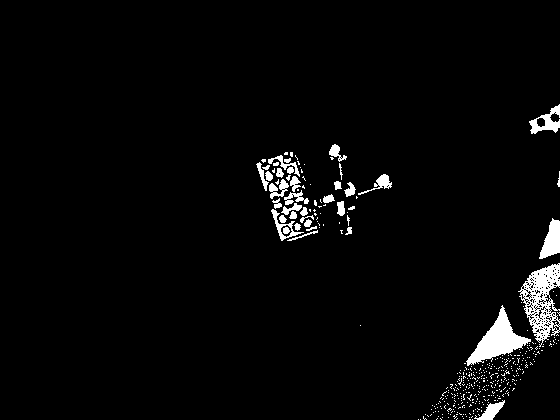

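```bash
python3 -c "
from station import ctrl
s=ctrl.get_state();print(s['time_s'],s['wrist_force'],s['qvel'].round(3));print(ctrl.sign_off())"
```

```text
11.65 [-0.56270135 -1.28752881  0.66909328] [-0.025 -0.011 -0.02   0.012 -0.007 -0.     0.001]
the job is handed in; nothing more can be done
None
```

The rack is home against the white block, the clamp lever is at its second stop, and I've handed the job in at 11.65 s of the 48 s allowed. I pushed both with the shut fingers and picked nothing up.

- **Rack:** It stopped firmly against the block at about 20 N, with the tool at x = -31.3 mm in the dock frame; I had predicted -31. In the last top picture its front plate is at x of about -23 mm, against -20 for a rack fully home. That picture reads about 3 mm low in x against my combined two-camera fit, so I take the rack as home. The picture also puts the rack about 3 to 4 mm off centre in y, at or just past the ±3 mm limit. I put that down to picture error, because the rails limit the rack to about 3 mm either way.
- **Lever:** It passed the first click and then met a hard stop, where I pushed with about 15 to 25 N. After I backed off, it stayed put. The nose lies across the rack's front plate, and its direction measures -1.54 rad against -1.57 for fully locked.
- **Other things:** Comparing the first and last top pictures shows only the rack, the lever and the arm with its shadow changed. The bottle, jar, stand and other racks are where they were.
- **Robot:** It finished about 0.28 m from the lever knob, with the fingertips about 0.22 m above the bench. The wrist reads about 1.5 N, which is its reading in free air.

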